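# Set the food warmer and uncover its vented lid

## Task

Get the baby-food warmer going: first turn its dial so that the pointer lies on the one long mark of the scale. Then carry the two-part lid from the high chair tray by the wooden post of its inner lid, so that the steel cover rides along on top, lower it gently into the mouth of the warmer's well until it is fully seated, and let go of the post. Last, take the steel cover by its collar and lift it alone straight up until it is well clear of the post, leaving the inner lid seated and undisturbed, and finish while still holding the cover up in the air, level and still; leave the other things where they are.

Things in the scene. Friction and masses are not known exactly. Their poses are not given: they have to be found in the camera images.
- dial (a joint): angle of the warmer's dial in rad, 0 to 2.6, growing clockwise from above; no detents, light friction, stays where left. Seven dark marks on the console round the dial at 0, 0.4, 0.8, 1.2, 1.6, 2.0, 2.4; the one long mark (18 mm, others 7 mm) is at 1.6. Starts between 0.2 and 0.9
- dial_grip (a point): on the dial's vertical axis at grip height, 33 mm above the console's top; x axis along the grip bar to its pointer end. Bar 44 mm long, 14 mm wide, top 7 mm above this point, foot 25 mm below, on a disc of radius 24 mm. Pointer end: dark line on the bar's top from the axis to that end and a dark nose at disc height under it
- long_mark (a point): middle of the long mark, on top of the console, 46 mm from the dial's axis
- warmer: fixed white baby-food warmer on the bench. Origin on the bench under its middle, z up. Its x axis points from the well to the dial: round open well of outer radius 60 mm at x = -75 mm, rim 95 mm high, bore radius 46 mm, and a console 110 mm wide, 45 mm high with the dial's axis at x = +55 mm
- seat (a point): on the axis of the warmer's well, 10 mm below the rim (85 mm above the bench): the inner lid's origin lies here when it is fully seated
- inner_lid: loose grey inner lid, about 0.18 kg, origin at centre of underside, z up. Plug radius 42 mm (39 at the foot) z = 0 to 10 mm, flange radius 50 mm to z = 16 mm, upright round wooden post radius 10 mm to z = 80 mm. Starts on the tray with the cover nested on it, the post standing 30 mm out of the cover's collar. Lifting the post lifts both; lifting the collar lifts the cover alone
- outer_lid: loose steel cover, about 0.15 kg, held only by weight. Origin at centre of its lower edge, z up. Disc radius 58 mm, top at z = 10 mm, 4 mm skirt; in its middle an upright collar (tube), outer radius 22 mm, bore 14.5 mm, z = 10 to 38 mm, pinched from above with the post between the fingers. Nested, its origin is 12 mm above the inner lid's; clear of the post when lifted 64 mm
- tray: fixed white high chair tray lying on the bench, 320 x 360 mm, rim 20 mm high, floor 8 mm thick; origin at the centre of its underside
- bowl: loose green bowl on the tray, radius 55 mm, height 45 mm; leave alone. Origin at the centre of its underside
- sippy_cup: loose stainless steel sippy cup on the tray, radius 34 mm, height 95 mm; leave alone. Origin at the centre of its underside
- snack_box: loose blue snack container with clip latch, on the tray, 85 x 104 x 52 mm; leave alone. Origin at the centre of its underside
- spoon_a: loose bamboo spoon on the tray, 150 mm long, 26 mm wide; leave alone. Origin under its middle
- spoon_b: the other bamboo spoon, alike; leave alone
- milk_bottle: loose baby bottle on the bench, radius 28 mm, height 130 mm; leave alone. Origin at the centre of its underside
- puree_jar: loose jar on the bench, radius 30 mm, height 70 mm; leave alone. Origin at the centre of its underside
Things that resemble listed ones, but are neither listed nor needed, are in the scene too. What is shaped like the outer_lid but red is not meant.

How it is judged:
On the way, in this order (a step that is already met when the one before it is completed fails the run):
1. the dial's pointer lies on the long mark (within 0.15 rad), with the two-part lid not yet moved (value of joint dial between 1.45 and 1.75 rad and distance of inner_lid from where it was at the start of the episode below 0.02 m), for 0.3 s.
2. the inner lid is fully seated in the warmer with the cover nested on it, and the post has been let go (distance between inner_lid and seat below 0.006 m and angle between inner_lid's own z axis and vertical below 0.06 rad and z of outer_lid in the frame of inner_lid below 0.016 m and contact force between the fingers and inner_lid below 0.1 N), for 0.2 s.
3. the cover is held in the fingers, lifted alone clear of the post, the inner lid still seated (distance between inner_lid and seat below 0.006 m and angle between inner_lid's own z axis and vertical below 0.06 rad and z of outer_lid in the frame of inner_lid above 0.078 m and angle between outer_lid's own z axis and vertical below 0.35 rad and contact force between the fingers and outer_lid above 1 N and contact force between each of outer_lid, the fingers and inner_lid below 0.1 N and contact force between outer_lid and warmer below 0.1 N and contact force between outer_lid and tray below 0.1 N), for 0.2 s.
At the end, for the whole second after the job is handed in: Dial at 1.6 within 0.15 rad; inner lid within 6 mm of its seat, tilted under 0.06 rad, at rest; cover in the fingers alone, origin at least 78 mm above the inner lid's, tilted under 0.35 rad, under 0.03 m/s, touching neither inner lid, warmer nor tray; fingers off the inner lid (all of step 3 and value of joint dial between 1.45 and 1.75 rad and linear speed of outer_lid below 0.03 m/s and linear speed of inner_lid below 0.02 m/s); the arm keeps its last pose, push and grip.
It fails at once if the cover is parted from the inner lid (20 mm or more) while the inner lid is not seated in the warmer, which includes lifting or shifting the inner lid afterwards (distance between outer_lid and inner_lid above 0.032 m and not (distance between inner_lid and seat below 0.006 m and angle between inner_lid's own z axis and vertical below 0.06 rad)).
It fails at once if the lid is dropped into the warmer: let go over the well more than 15 mm above its seat (horizontal distance between inner_lid and seat below 0.04 m and z of inner_lid in the frame of seat above 0.015 m and contact force between the fingers and inner_lid below 0.05 N).
It fails at once if the inner lid is tipped by more than 0.5 rad (angle between inner_lid's own z axis and vertical above 0.5 rad).
It fails at once if one of the other things is shifted by more than 30 mm or tipped over (distance of any of bowl, sippy_cup, snack_box, spoon_a, spoon_b, milk_bottle, puree_jar from where it was at the start of the episode above 0.03 m or angle between any of bowl, sippy_cup, snack_box, spoon_a, spoon_b, milk_bottle, puree_jar's own z axis and vertical above 0.5 rad).
It also fails if it takes over 67 s, if anything falls off the work surface, if the arm or the gripper's body presses on something with over 40 N, if the wrist force passes 120 N, or if a joint passes its speed limit or range.

## Robot

A 6-joint arm with a two-finger parallel gripper is mounted at the origin on the work surface. World frame = base frame: x ahead of the robot, y to its left, z up, the work surface at z = 0. Lengths are in m, angles in rad, forces in N, time in s.
With the tool pointing down it reaches from about 0.35 to 0.975 m from the base axis. Payload 4.9 kg.
Tool frame: the origin (TCP) lies on the front face of the gripper's body, between the roots of the fingers; the fingertips stand 73 mm ahead of it and the grasp point (between the pads) lies 54 mm ahead of it; z points along the fingers, y is the line along which they close (so a half turn about z gives the same grasp; the last joint's range is limited). The gripper opens to 85 mm and grips with 20 to 120 N. Pads are 22 mm wide; open, the fingers measure 114 mm over their backs; the gripper's body (76 mm by 85 mm) begins 54 mm behind the grasp point. The pads swing forward as they close: fully open they stand 13 mm farther back than shut.
Start: joints at [-1.23, 0.053, 1.613, -0, 1.476, -0.119], TCP at [0.277, -0.56, 0.304] pointing down, gripper open.
Joint ranges: [-3.01, 3.01], [-1.01, 2.22], [0.06, 2.58], [-1.02, 4.17], [0.09, 2.62], [-3.14, 3.14]. Speed limits (rad/s): [2.57, 2.57, 3.14, 3.14, 3.14, 3.14].

## Interface

Orientations are given as a rotation vector (axis times angle).
In Python, from station import status, imaging, order gives the robot as it stands.
- The arm moves only by the tool arm_command, never from a script. Its argument "increments" is a list of rows, each an object with "slide": the shift along the tool's x, y, z in m, a list of three; "spin": the turn about the tool's z in degrees; "gripper": the opening, from -1 (shut) to 1 (fully open). In form: [{"slide": [x, y, z], "spin": spin, "gripper": gripper}, ...]. A call has 1 to 8 rows; each row is the pose to reach, as a shift and turn from the pose commanded when the call began, along the tool's axes at that moment; what a row does not reach only later rows make up. A row lasts 1/12 s, in which the tool goes at most 41.7 mm and 7.16 degrees, less where a joint would pass 70% of its speed; a pose out of reach is approached as far as the arm can. A call with a gripper value outside its range is refused whole. The fingers move at their own pace and stop on an object; "newtons" is the grip in N (left out, the last holds). Time passes only in rows, so rows that repeat a pose let the fingers close. It gives the time, the measured TCP pose, the force, the opening and the grip force at its end, in the units of the state.
- status.get_obs(): the state, without advancing time (a new reading comes with each control period).
- imaging.get_image(name): name is "scene" or "top" or "wrist"; returns a dict with "frame" (480x640x3 uint8, red, green, blue), "vfov" (degrees; the focal length in pixels is half the picture's height over the tangent of half this angle, whatever the lens; pixels are square), "cx", "cy" (the principal point, pixels), "view" (4x4, takes a point from world to camera coordinates); the wrist camera has in their place "mount" (4x4, takes a point from camera to tool coordinates, whose origin is the TCP and whose axes are the flange's). Camera axes: x right, y up, looking along -z (the intrinsics and any distortion apply to the point x, -y, -z); pixel columns grow to the right and rows downward; lengths in m; the calibration is good to about 2 mm. The wrist camera is an equidistant fisheye: a pixel r from the principal point sees the ray r / f radians off the axis. A picture is of the moment at which its call begins: read the wrist's pose just before it. There is no depth.
- order.finish_job(): hands the job in; it is judged then, once.
The state is a dict: "t": time; "q": joint angles; "dq": joint speeds; "effort": joint torques, N m; "tool_pos": TCP position; "tool_rot": TCP orientation; "contact_force": force on the tool from outside, world axes, zero at the start; "wrist_torque": the same for the moment, N m; "opening": finger opening in m; "grip_force": force on a finger pad.
Only numpy, scipy, OpenCV 4.12 (cv2) and the standard library are available. Lean on these libraries where they do the work, as an engineer would, in place of code of your own. Each camera call takes 0.05 s, during which the arm holds its last target. There are 200 camera calls.

## Working session

There is one attempt and no reset: what is moved stays moved. The work goes in short steps, Python scripts to look and compute and a tool call to move; the robot and the scene stay as the last step left them, time stands still between calls to the robot, and variables do not carry over. Pictures are saved under pics/ and viewed, at most 12 in all, crops included, and the job is handed in when it is done.

Besides the shell and the picture viewer there is one more tool, called after "Request:" as name([rows], argument=value, ...), one row to a line, values as JSON. arm_command: Moves the arm, as the interface text tells. Its arguments: {"type":"object","properties":{"increments":{"type":"array","items":{"type":"object","properties":{"slide":{"type":"array","items":{"type":"number"}},"spin":{"type":"number"},"gripper":{"type":"number"}}}},"newtons":{"type":"number"}},"required":["increments"]}

```bash
ls; mkdir -p pics; cat > h.py <<'E'
import numpy as np, cv2
from scipy.spatial.transform import Rotation as R
from station import status, imaging, order
def grab(n):
    o=status.get_obs(); d=imaging.get_image(n); d['obs']=o; d['name']=n; return d
def f(d): return 240/np.tan(np.radians(d['vfov'])/2)
def cam2world(d):
    if 'view' in d: return np.linalg.inv(d['view'])
    T=np.eye(4); T[:3,:3]=R.from_rotvec(d['obs']['tool_rot']).as_matrix(); T[:3,3]=d['obs']['tool_pos']
    return T@d['mount']
def ray(d,u,v):
    x=(u-d['cx'])/f(d); y=(v-d['cy'])/f(d)
    if d['name']=='wrist':
        r=np.hypot(x,y)+1e-12; c=np.array([x/r*np.sin(r),-y/r*np.sin(r),-np.cos(r)])
    else: c=np.array([x,-y,-1])
    T=cam2world(d); w=T[:3,:3]@c; return T[:3,3],w/np.linalg.norm(w)
def plane(d,u,v,z):
    o,w=ray(d,u,v); return o+w*(z-o[2])/w[2]
def proj(d,p):
    q=np.linalg.inv(cam2world(d))@np.append(p,1); x,y,z=q[0],-q[1],-q[2]
    if d['name']=='wrist':
        r=np.hypot(x,y)+1e-12; t=np.arctan2(r,z); return d['cx']+f(d)*t*x/r,d['cy']+f(d)*t*y/r
    return d['cx']+f(d)*x/z,d['cy']+f(d)*y/z
def tri(rs):
    A=sum(np.eye(3)-np.outer(w,w) for o,w in rs); b=sum((np.eye(3)-np.outer(w,w))@o for o,w in rs); return np.linalg.solve(A,b)
def save(d,n,crop=None,s=1):
    im=d['frame'][:,:,::-1]
    if crop: im=im[crop[1]:crop[3],crop[0]:crop[2]]
    cv2.imwrite(n,cv2.resize(im,None,fx=s,fy=s,interpolation=cv2.INTER_CUBIC))
E
python3 - <<'E'
from h import *
import pickle
for n in ['scene','top','wrist']:
    d=grab(n); save(d,f'pics/{n}0.png'); pickle.dump(d,open(n+'0.pkl','wb'))
    print(n,d['vfov'],d['cx'],d['cy'],[k for k in d if k!='frame'],cam2world(d).round(3).tolist())
print(status.get_obs())
E
```

```text
pics
scene 49.50156543091521 319.504457690873 236.85844707149008 ['vfov', 'cx', 'cy', 'view', 'obs', 'name'] [[-0.893, -0.349, 0.284, 0.918], [0.45, -0.708, 0.544, 0.765], [0.011, 0.614, 0.789, 1.172], [0.0, 0.0, 0.0, 1.0]]
top 42.317495504953186 314.1440134151678 237.66427881643037 ['vfov', 'cx', 'cy', 'view', 'obs', 'name'] [[0.015, 0.996, -0.092, 0.358], [-1.0, 0.015, 0.001, 0.002], [0.003, 0.092, 0.996, 1.597], [0.0, 0.0, 0.0, 1.0]]
wrist 65.70646984690485 311.1639634994019 235.66679222208094 ['vfov', 'cx', 'cy', 'mount', 'obs', 'name'] [[0.445, 0.849, 0.284, 0.35], [-0.896, 0.423, 0.139, -0.523], [-0.002, -0.317, 0.949, 0.373], [0.0, 0.0, 0.0, 1.0]]
{'t': 0.15, 'q': array([-1.23000092e+00,  5.32256458e-02,  1.61399320e+00, -2.47801388e-05,
        1.47601881e+00, -1.19001884e-01]), 'dq': array([ 0.00036197, -0.00203378, -0.00565528, -0.00020406, -0.00053472,
       -0.00076495]), 'effort': array([ 7.04123031e-04, -3.94242954e+01, -3.70721769e+01, -9.87835529e-05,
        4.66810670e-03,  1.15068693e-05]), 'tool_pos': array([ 0.27722091, -0.55973118,  0.30292396]), 'tool_rot': array([-3.05734568e+00, -7.15534163e-01,  3.24306245e-04]), 'contact_force': array([ 0.62953495,  0.03711165, -0.69990548]), 'wrist_torque': array([-0.04979485,  0.01829684, -0.00914104]), 'grip_force': 0.0, 'opening': 0.08595874747391698}
```

View pics/top0.png

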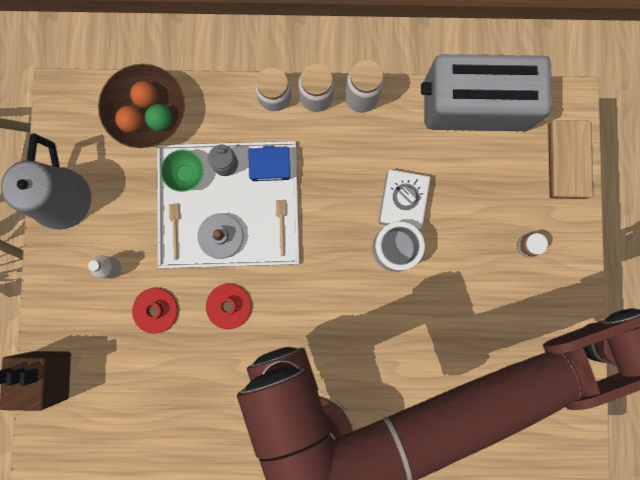

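View pics/scene0.png

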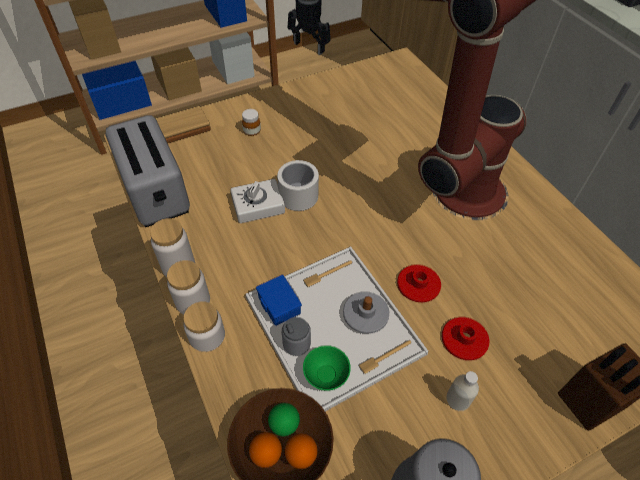

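The top view shows these candidates:
- **Lid:** the grey steel cover with a wooden post at top (219,236), scene (366,310). The red look-alikes are at top (155,310) and (229,306).
- **Warmer:** the well is at top (400,245) and the dial at (406,196).
- **Choice:** I take the grey lid on the tray, and check it in one close crop.

```bash
python3 - <<'E'
from h import *
import pickle
t=pickle.load(open('top0.pkl','rb'));s=pickle.load(open('scene0.pkl','rb'))
C=lambda d,x,y,w,h:cv2.resize(d['frame'][y:y+h,x:x+w,::-1],(400,300),interpolation=cv2.INTER_CUBIC)
a=np.vstack([np.hstack([C(t,364,160,80,60),C(s,225,165,80,60)]),np.hstack([C(t,180,205,80,60),C(s,326,280,80,60)])])
cv2.imwrite('pics/crop1.png',a)
E
```

```text
(no output)
```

View pics/crop1.png

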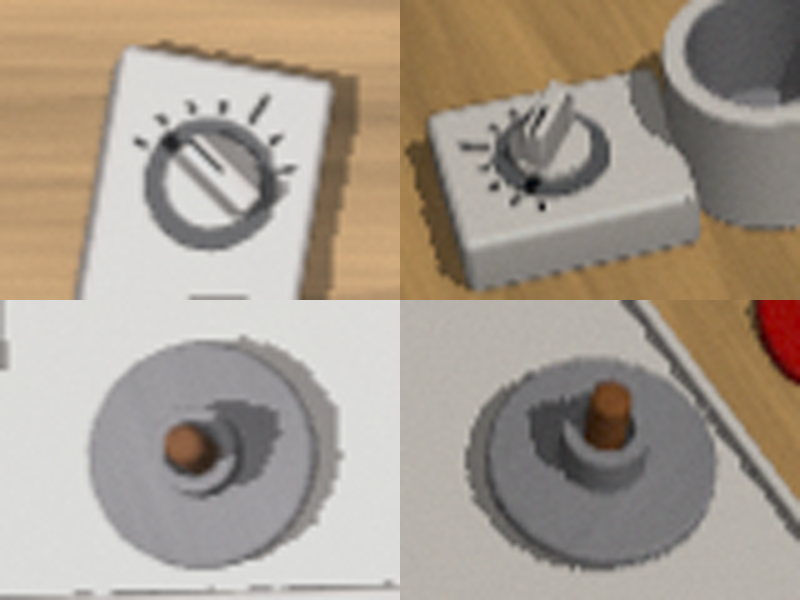

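The crop confirms the grey cover with the wooden post. The long mark is the 5th, at crop (260,108), and the dark nose at (172,143) lies between marks 1 and 2. Next I'll measure coarse positions from the two views.

```bash
python3 - <<'E'
from h import *
import pickle
t=pickle.load(open('top0.pkl','rb'));s=pickle.load(open('scene0.pkl','rb'))
def post(d,x0,y0,x1,y1):
    c=d['frame'][y0:y1,x0:x1].astype(int); m=((c[:,:,0]-c[:,:,2])>40).astype(np.uint8)
    n,l,st,ce=cv2.connectedComponentsWithStats(m); i=1+np.argmax(st[1:,4]); return st[i][:4]+[x0,y0,0,0],st[i,4],ce[i]+[x0,y0]
print(post(t,205,222,235,250),post(s,352,290,382,326))
T=lambda u,v:(364+u/5,160+v/5); S=lambda u,v:(225+(u-400)/5,165+v/5)
dial=tri([ray(t,*T(210,184)),ray(s,*S(552,152))]);print('dial disc',dial)
nose=tri([ray(t,*T(172,143)),ray(s,*S(532,185))]);print('nose',nose)
lm=tri([ray(t,*T(261,108)),ray(s,*S(474,147))]);print('long',lm)
m0=tri([ray(t,*T(140,142)),ray(s,*S(542,206))]);print('m0',m0)
# post top: 
T2=lambda u,v:(180+u/5,205+(v-300)/5); S2=lambda u,v:(326+(u-400)/5,280+(v-300)/5)
print('posttop',tri([ray(t,*T2(181,441)),ray(s,*S2(612,391))]))
print('cover disc',tri([ray(t,*T2(200,455)),ray(s,*S2(602,460))]))
# well rim by top/scene centre guesses
print('well',tri([ray(t,399.5,245.5),ray(s,298.5,177)]))
b=lambda p:np.arctan2(*(p-dial)[1::-1])
print('angles cw', b(m0)-b(nose), b(m0)-b(lm), b(nose)-b(lm))
E
```

```text
(array([213, 230,   8,   8]), np.int32(47), array([216.29787234, 233.70212766])) (array([364, 297,   8,  13]), np.int32(81), array([367.7654321 , 302.49382716]))
dial disc [ 0.60993277 -0.23132064  0.04387694]
nose [ 0.63041767 -0.21186635  0.04474434]
long [ 0.64921317 -0.25722469  0.04184232]
m0 [ 0.63095722 -0.19585233  0.04306499]
posttop [0.50572917 0.23903769 0.08874151]
cover disc [0.50520831 0.2395593  0.02239012]
well [ 0.48178209 -0.20896624  0.08340139]
angles cw 0.27611271223715195 1.6187124087666118 1.3425996965294598
```

Request:
arm_command([
  {"slide":[0.444,-0.147,0],"spin":-17,"gripper":1},
  {"slide":[0.444,-0.147,0],"spin":-17,"gripper":1},
  {"slide":[0.444,-0.147,0],"spin":-17,"gripper":1},
  {"slide":[0.444,-0.147,0],"spin":-17,"gripper":1},
  {"slide":[0.444,-0.147,0],"spin":-17,"gripper":1},
  {"slide":[0.444,-0.147,0],"spin":-17,"gripper":1},
  {"slide":[0.444,-0.147,0],"spin":-17,"gripper":1},
  {"slide":[0.444,-0.147,0],"spin":-17,"gripper":1},
])

```text
t: 0.82
tool_pos: [0.5154, -0.3239, 0.3036]
tool_rot: [-2.919, -1.16, 0.0]
contact_force: [0.7, -1.4, 0.4]
opening: 0.0853
grip_force: 0.0
```

Request:
arm_command([
  {"slide":[0.132,-0.002,0],"spin":0,"gripper":1},
  {"slide":[0.132,-0.002,0],"spin":0,"gripper":1},
  {"slide":[0.132,-0.002,0],"spin":0,"gripper":1},
  {"slide":[0.132,-0.002,0],"spin":0,"gripper":1},
  {"slide":[0.132,-0.002,0],"spin":0,"gripper":1},
  {"slide":[0.132,-0.002,0],"spin":0,"gripper":1},
])

```text
t: 1.32
tool_pos: [0.6088, -0.2337, 0.3033]
tool_rot: [-2.919, -1.161, 0.002]
contact_force: [-0.4, -0.3, -0.2]
opening: 0.0852
grip_force: 0.0
```

```bash
cat >> h.py <<'E'
def go(x,y,z,bear=None):
    "needed tool-frame slide/spin from here to world TCP and bearing (deg) of tool x"
    o=status.get_obs(); M=R.from_rotvec(o['tool_rot']).as_matrix()
    b=np.degrees(np.arctan2(M[1,0],M[0,0])); s=M.T@(np.array([x,y,z])-o['tool_pos'])
    print('pos',o['tool_pos'].round(4),'bear',round(b,2),'slide',s.round(4),'spin',None if bear is None else round((b-bear+180)%360-180,2))
E
python3 - <<'E'
from h import *
import pickle
d=grab('wrist'); save(d,'pics/w1.png'); pickle.dump(d,open('w1.pkl','wb')); go(.61,-.231,.3)
print(proj(d,(.61,-.231,.053)),proj(d,(.482,-.209,.095)))
E
```

```text
pos [ 0.6083 -0.2344  0.3035] bear 43.31 slide [ 0.0036 -0.0014  0.0035] spin None
(np.float64(311.0867753426811), np.float64(204.8853707891003)) (np.float64(193.37979408489406), np.float64(303.28702697349604))
```

View pics/w1.png

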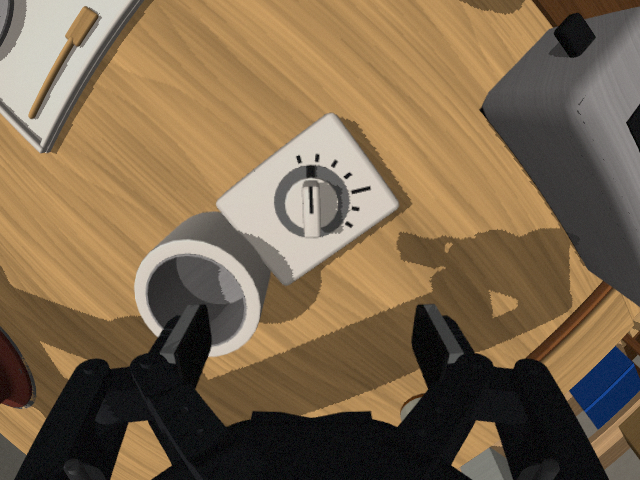

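The wrist view shows the dial disc centred near (313,202), the nose at (311,171), the long mark at (361,190) and the first mark at (299,159). The well rim is near (197,297).

```bash
python3 - <<'E'
from h import *
import pickle
d=pickle.load(open('w1.pkl','rb')); t=pickle.load(open('top0.pkl','rb'));s=pickle.load(open('scene0.pkl','rb'))
g=cv2.cvtColor(d['frame'],cv2.COLOR_RGB2GRAY)
# disc: dark grey ring ellipse
m=((g>70)&(g<150)).astype(np.uint8)[160:245,265:360]
n,l,st,c=cv2.connectedComponentsWithStats(m);
for i in range(1,n):
    if st[i,4]>300: print('comp',st[i],c[i]+[265,160])
for nm,uv,z in [('disc',(313,202),.053),('nose',(311,171),.053),('long',(361,190),.045),('m0',(299,159),.045),('m.4',(317.5,157),.045),('barA',(311,182),.085),('barB',(312,237),.085)]:
    print(nm,plane(d,*uv,z).round(4))
D=plane(d,313,202,.053)
b=lambda p:np.degrees(np.arctan2(*(p-D)[1::-1]))
for uv in [(311,171),(361,190),(299,159),(317.5,157),(349.5,175.5),(355,209),(348,225)]: print(uv,b(plane(d,*uv,.047)))
A=plane(d,311,182,.085);B=plane(d,312,237,.085);print('bar',np.degrees(np.arctan2(*(A-B)[1::-1])),(A+B)/2,np.linalg.norm(A-B))
T=lambda u,v:(364+u/5,160+v/5); S=lambda u,v:(225+(u-400)/5,165+v/5)
print('disc tri',tri([ray(d,313,202),ray(t,*T(210,184)),ray(s,*S(552,152))]))
# well rim: white bright blob ellipses
w=(g>185).astype(np.uint8); n,l,st,c=cv2.connectedComponentsWithStats(w); i=l[330,240] or l[300,141]; print('rim comp',st[i])
cs,_=cv2.findContours((l==i).astype(np.uint8),cv2.RETR_CCOMP,cv2.CHAIN_APPROX_NONE)
for k in cs:
    if len(k)>80: print(len(k),cv2.fitEllipse(k))
E
```

```text
comp [  9   5  36  72 933] [288.28617363 198.39121115]
comp [  38    5   47   72 1597] [328.13400125 197.9974953 ]
disc [ 0.6131 -0.2304  0.053 ]
nose [ 0.632  -0.2101  0.053 ]
long [ 0.6498 -0.2554  0.045 ]
m0 [ 0.6317 -0.1957  0.045 ]
m.4 [ 0.6442 -0.2064  0.045 ]
barA [ 0.6292 -0.2128  0.085 ]
barB [ 0.5966 -0.2448  0.085 ]
(311, 171) 47.24057159617089
(361, 190) -33.644668564675094
(299, 159) 61.594909811331114
(317.5, 157) 37.757097819211616
(349.5, 175.5) -11.226043534769367
(355, 209) -58.09490346767611
(348, 225) -82.08523123842978
bar 44.47867485794166 [ 0.61287619 -0.22879342  0.085     ] 0.0456411985197641
disc tri [ 0.61040811 -0.23179921  0.04305861]
rim comp [ 134  240  126  116 3324]
531 ((196.18743896484375, 298.47967529296875), (101.70477294921875, 122.92607879638672), 124.27659606933594)
```

```bash
python3 - <<'E'
from h import *
go(.612,-.230,.134,44.5)
E
```

```text
pos [ 0.6083 -0.2344  0.3035] bear 43.31 slide [ 0.0059 -0.0006  0.1695] spin -1.19
```

Request:
arm_command([
  {"slide":[0.006,-0.0006,0.04],"spin":-1.2,"gripper":1},
  {"slide":[0.006,-0.0006,0.08],"spin":-1.2,"gripper":1},
  {"slide":[0.006,-0.0006,0.11],"spin":-1.2,"gripper":1},
  {"slide":[0.006,-0.0006,0.14],"spin":-1.2,"gripper":1},
  {"slide":[0.006,-0.0006,0.16],"spin":-1.2,"gripper":1},
  {"slide":[0.006,-0.0006,0.1695],"spin":-1.2,"gripper":1},
  {"slide":[0.006,-0.0006,0.1695],"spin":-1.2,"gripper":1},
  {"slide":[0.006,-0.0006,0.1695],"spin":-1.2,"gripper":1},
])

```text
t: 2.03
tool_pos: [0.6127, -0.2303, 0.1351]
tool_rot: [2.908, 1.188, 0.0]
contact_force: [0.4, -0.9, -0.2]
opening: 0.0853
grip_force: 0.0
```

Request:
arm_command([
  {"slide":[0,0,0],"spin":0,"gripper":-1},
  {"slide":[0,0,0],"spin":0,"gripper":-1},
  {"slide":[0,0,0],"spin":0,"gripper":-1},
  {"slide":[0,0,0],"spin":0,"gripper":-1},
  {"slide":[0,0,0],"spin":0,"gripper":-1},
  {"slide":[0,0,0],"spin":0,"gripper":-1},
  {"slide":[0,0,0],"spin":0,"gripper":-1},
  {"slide":[0,0,0],"spin":0,"gripper":-1},
], newtons=25)

```text
t: 2.7
tool_pos: [0.6132, -0.2291, 0.1349]
tool_rot: [2.907, 1.191, 0.0]
contact_force: [-1.1, 1.5, 2.9]
opening: 0.0137
grip_force: 28.1
```

Request:
arm_command([
  {"slide":[0,0,0],"spin":6,"gripper":-1},
  {"slide":[0,0,0],"spin":12,"gripper":-1},
  {"slide":[0,0,0],"spin":18,"gripper":-1},
  {"slide":[0,0,0],"spin":24,"gripper":-1},
  {"slide":[0,0,0],"spin":30,"gripper":-1},
  {"slide":[0,0,0],"spin":36,"gripper":-1},
  {"slide":[0,0,0],"spin":39,"gripper":-1},
  {"slide":[0,0,0],"spin":39,"gripper":-1},
])

```text
t: 3.37
tool_pos: [0.6137, -0.2303, 0.135]
tool_rot: [3.135, 0.15, 0.004]
contact_force: [1.8, -5.0, -0.4]
opening: 0.0132
grip_force: 27.8
```

Request:
arm_command([
  {"slide":[0,0,0],"spin":6,"gripper":-1},
  {"slide":[0,0,0],"spin":12,"gripper":-1},
  {"slide":[0,0,0],"spin":18,"gripper":-1},
  {"slide":[0,0,0],"spin":24,"gripper":-1},
  {"slide":[0,0,0],"spin":30,"gripper":-1},
  {"slide":[0,0,0],"spin":36,"gripper":-1},
  {"slide":[0,0,0],"spin":38.5,"gripper":-1},
  {"slide":[0,0,0],"spin":38.5,"gripper":-1},
])

```text
t: 4.03
tool_pos: [0.6134, -0.2315, 0.135]
tool_rot: [3.008, -0.89, 0.005]
contact_force: [1.2, -8.8, -1.3]
opening: 0.0139
grip_force: 27.7
```

Request:
arm_command([
  {"slide":[0,0,0],"spin":0,"gripper":1},
  {"slide":[0,0,0],"spin":0,"gripper":1},
  {"slide":[0,0,0],"spin":0,"gripper":1},
  {"slide":[0,0,0],"spin":0,"gripper":1},
  {"slide":[0,0,0],"spin":0,"gripper":1},
  {"slide":[0,0,-0.04],"spin":0,"gripper":1},
  {"slide":[0,0,-0.08],"spin":0,"gripper":1},
  {"slide":[0,0,-0.12],"spin":0,"gripper":1},
])

```text
t: 4.7
tool_pos: [0.6123, -0.2285, 0.2545]
tool_rot: [-3.012, 0.89, 0.005]
contact_force: [0.8, 0.3, 0.5]
opening: 0.0854
grip_force: 0.0
```

Request:
arm_command([
  {"slide":[0,0,-0.03],"spin":0,"gripper":1},
  {"slide":[0,0,-0.05],"spin":0,"gripper":1},
  {"slide":[0,0,-0.05],"spin":0,"gripper":1},
  {"slide":[0,0,-0.05],"spin":0,"gripper":1},
])

```text
t: 5.03
tool_pos: [0.6135, -0.2292, 0.3061]
tool_rot: [3.012, -0.89, 0.005]
contact_force: [-0.6, -0.6, -1.2]
opening: 0.0853
grip_force: 0.0
```

```bash
python3 - <<'E'
from h import *
import pickle
d=grab('wrist'); pickle.dump(d,open('w2.pkl','wb')); go(.61,-.231,.3)
print(proj(d,(.6125,-.2297,.053)),proj(d,(.482,-.209,.095)))
save(d,'pics/w2.png')
E
```

```text
pos [ 0.6128 -0.2289  0.3037] bear -32.94 slide [-0.0012  0.0033  0.0037] spin None
(np.float64(312.38958199597937), np.float64(207.96158459852154)) (np.float64(370.0094514573896), np.float64(347.04946829794403))
```

View pics/w2.png

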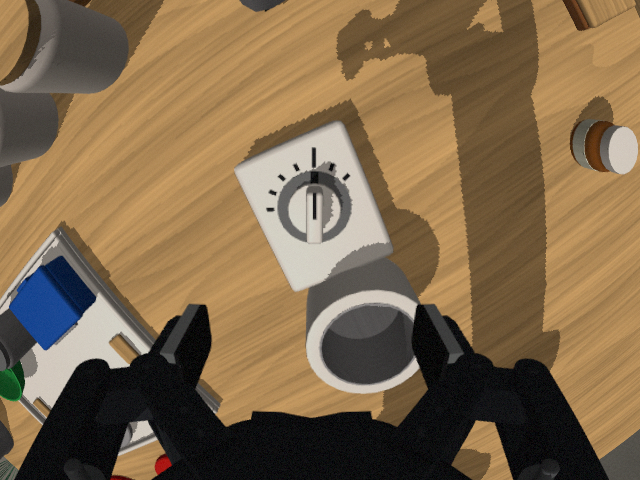

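The dial is done: the nose at (314,175) lies exactly under the long mark at (314,157). Next I'll go over the well to measure its axis.

```bash
python3 - <<'E'
from h import *
go(.482,-.209,.33,30); print(status.get_obs()['q'].round(2))
E
```

```text
pos [ 0.6128 -0.2289  0.3037] bear -32.94 slide [-0.1206  0.0544 -0.0262] spin -62.94
[-0.47  0.12  1.54  0.    1.48  1.67]
```

Request:
arm_command([
  {"slide":[-0.12,0.054,-0.026],"spin":-62,"gripper":1},
  {"slide":[-0.12,0.054,-0.026],"spin":-62,"gripper":1},
  {"slide":[-0.12,0.054,-0.026],"spin":-62,"gripper":1},
  {"slide":[-0.12,0.054,-0.026],"spin":-62,"gripper":1},
  {"slide":[-0.12,0.054,-0.026],"spin":-62,"gripper":1},
  {"slide":[-0.12,0.054,-0.026],"spin":-62,"gripper":1},
  {"slide":[-0.12,0.054,-0.026],"spin":-62,"gripper":1},
  {"slide":[-0.12,0.054,-0.026],"spin":-62,"gripper":1},
])

```text
t: 5.75
tool_pos: [0.482, -0.2087, 0.3272]
tool_rot: [-3.065, -0.671, 0.006]
contact_force: [0.2, -0.3, -0.3]
opening: 0.0857
grip_force: 0.0
```

Request:
arm_command([
  {"slide":[0,0,0],"spin":-6,"gripper":1},
  {"slide":[0,0,0],"spin":-6,"gripper":1},
  {"slide":[0,0,0],"spin":-6,"gripper":1},
  {"slide":[0,0,0],"spin":-6,"gripper":1},
])

```text
t: 6.08
tool_pos: [0.4826, -0.2089, 0.3288]
tool_rot: [-3.031, -0.818, 0.003]
contact_force: [0.0, 0.6, 0.8]
opening: 0.085
grip_force: 0.0
```

```bash
cat > rim.py <<'E'
from h import *
from scipy.optimize import least_squares
def rim(d,guess,z,rad,inner=True,dark=None):
    "bright annulus edges along rays from centre -> circle fit on plane z"
    g=cv2.cvtColor(d['frame'],cv2.COLOR_RGB2GRAY).astype(float); P=[]
    for a in np.linspace(0,2*np.pi,120,endpoint=False):
        rr=np.arange(rad-.01,rad+.01,.0004)
        uv=np.array([proj(d,(guess[0]+r*np.cos(a),guess[1]+r*np.sin(a),z)) for r in rr],np.float32)
        v=cv2.remap(g.astype(np.float32),uv[:,0][None],uv[:,1][None],cv2.INTER_LINEAR)[0]
        k=cv2.GaussianBlur(np.gradient(v)[None],(7,1),0)[0]
        k=k if inner else -k
        i=np.argmax(k)
        if k[i]>1.0 and 3<i<len(rr)-4: P.append((guess[0]+rr[i]*np.cos(a),guess[1]+rr[i]*np.sin(a)))
    P=np.array(P)
    s=least_squares(lambda p:np.hypot(P[:,0]-p[0],P[:,1]-p[1])-p[2],[*guess[:2],rad],loss='soft_l1',f_scale=.0007)
    return s.x.round(4),len(P),np.sqrt(np.mean(s.fun**2)).round(5)
E
python3 - <<'E'
from rim import *
import pickle
d=grab('wrist'); pickle.dump(d,open('w3.pkl','wb')); go(.482,-.209,.33,30)
save(d,'pics/w3.png'); print(proj(d,(.482,-.209,.095)))
t=pickle.load(open('top0.pkl','rb'))
for nm,x in [('w',d),('top',t)]:
    c=np.array([.482,-.209])
    for k in range(3):
        i=rim(x,c,.095,.046,True);o=rim(x,c,.095,.060,False); c=(i[0][:2]+o[0][:2])/2
    print(nm,i,o)
E
```

```text
pos [ 0.4827 -0.209   0.3292] bear 30.24 slide [-0.0006 -0.0004 -0.0008] spin 0.24
(np.float64(312.4223102162527), np.float64(213.0213420330727))
w (array([ 0.4834, -0.2094,  0.0466]), 120, np.float64(0.00063)) (array([ 0.4828, -0.2088,  0.0591]), 120, np.float64(0.00044))
top (array([ 0.4811, -0.2077,  0.0462]), 120, np.float64(0.00045)) (array([ 0.481 , -0.2078,  0.0593]), 119, np.float64(0.00054))
```

View pics/w3.png

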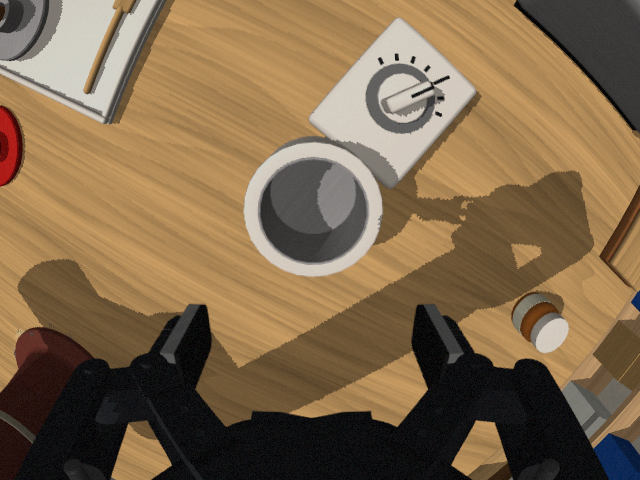

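The well rim is cleanly visible, centred near (313,208), and the pointer still lies on the long mark. Next I'll go over the lid.

Request:
arm_command([
  {"slide":[0.245,-0.376,0],"spin":0,"gripper":1},
  {"slide":[0.245,-0.376,0],"spin":0,"gripper":1},
  {"slide":[0.245,-0.376,0],"spin":0,"gripper":1},
  {"slide":[0.245,-0.376,0],"spin":0,"gripper":1},
  {"slide":[0.245,-0.376,0],"spin":0,"gripper":1},
  {"slide":[0.245,-0.376,0],"spin":0,"gripper":1},
  {"slide":[0.245,-0.376,0],"spin":0,"gripper":1},
  {"slide":[0.245,-0.376,0],"spin":0,"gripper":1},
])

```text
t: 6.8
tool_pos: [0.4985, 0.1258, 0.3304]
tool_rot: [3.033, 0.82, 0.001]
contact_force: [0.6, 0.2, 0.2]
opening: 0.0858
grip_force: 0.0
```

Request:
arm_command([
  {"slide":[0.063,-0.096,0],"spin":0,"gripper":1},
  {"slide":[0.063,-0.096,0],"spin":0,"gripper":1},
  {"slide":[0.063,-0.096,0],"spin":0,"gripper":1},
  {"slide":[0.063,-0.096,0],"spin":0,"gripper":1},
  {"slide":[0.063,-0.096,0],"spin":0,"gripper":1},
])

```text
t: 7.22
tool_pos: [0.5044, 0.2399, 0.3298]
tool_rot: [3.031, 0.825, -0.002]
contact_force: [0.1, -0.3, -0.3]
opening: 0.0855
grip_force: 0.0
```

```bash
python3 - <<'E'
from rim import *
import pickle
for n in ['w1','w2']:
    x=pickle.load(open(n+'.pkl','rb')); print(n,rim(x,(.4825,-.209),.095,.060,False),rim(x,(.4825,-.209),.095,.046,True))
d=grab('wrist'); pickle.dump(d,open('w4.pkl','wb')); go(.505,.239,.33,30)
save(d,'pics/w4.png'); print(proj(d,(.505,.239,.088)),proj(d,(.505,.239,.03)))
E
```

```text
w1 (array([ 0.4831, -0.2089,  0.0591]), 116, np.float64(0.00153)) (array([ 0.4834, -0.2098,  0.0465]), 115, np.float64(0.00222))
w2 (array([ 0.4828, -0.2091,  0.0592]), 110, np.float64(0.00153)) (array([ 0.4828, -0.2098,  0.0466]), 114, np.float64(0.00149))
pos [0.5046 0.2388 0.3299] bear 30.37 slide [ 0.0004  0.     -0.0001] spin 0.37
(np.float64(313.309143142209), np.float64(210.02078908959618)) (np.float64(313.0035095133255), np.float64(195.68867395736606))
```

View pics/w4.png

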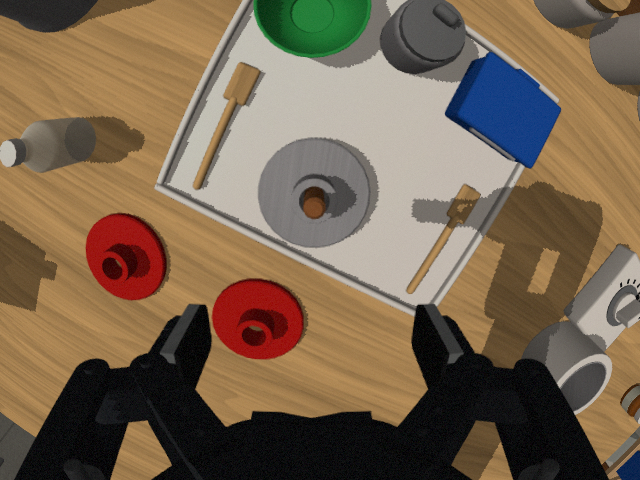

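The cover disc is centred near (315,193) and the wooden post near (314,203). The red lids lie at the lower left, outside the reach path.

```bash
python3 - <<'E'
from rim import *
import pickle
d=pickle.load(open('w4.pkl','rb')); t=pickle.load(open('top0.pkl','rb'))
c=d['frame'][175:225,290:345].astype(int); m=((c[:,:,0]-c[:,:,2])>35).astype(np.uint8)
k,_=cv2.findContours(m,0,1); k=max(k,key=cv2.contourArea)+[290,175]; print('post',cv2.boundingRect(k),cv2.minEnclosingCircle(k),cv2.fitEllipse(k))
for y in range(190,222): print(y,''.join('#' if v else '.' for v in m[y-175,10:45]))
for z in (.026,.030,.034):
  for nm,x in [('w',d),('top',t)]: print(z,nm,rim(x,(.505,.239),z,.058,False))
E
```

```text
post (303, 188, 22, 31) ((314.0, 203.0), 15.297158241271973) ((313.2181091308594, 204.7770233154297), (20.77436065673828, 28.617773056030273), 169.57994079589844)
190 .........####....##.#..............
191 .......#######.#...#.#.............
192 ......######.##.......#............
193 ......######.#..##.................
194 ......########.######.#............
195 .....########..####..#.............
196 .....###########...#...............
197 .....#############.#...............
198 ....################..#............
199 ....##################.............
200 ....###################............
201 ....####################...........
202 ....####################...........
203 ....#####################..........
204 ....#####################..........
205 ...######################..........
206 ...######################..........
207 ...######################..........
208 ...######################..........
209 ...######################..........
210 ...######################..........
211 ....#####################..........
212 ....####################...........
213 .....###################...........
214 .....##################............
215 ......################.............
216 .......#############...............
217 .........##########................
218 ...........#######.................
219 ...................................
220 ...................................
221 ...................................
0.026 w (array([0.5037, 0.2399, 0.0579]), 89, np.float64(0.00208))
0.026 top (array([0.5048, 0.2397, 0.0549]), 60, np.float64(0.00051))
0.03 w (array([0.5043, 0.2405, 0.0575]), 89, np.float64(0.00237))
0.03 top (array([0.5044, 0.239 , 0.0547]), 59, np.float64(0.00046))
0.034 w (array([0.505 , 0.2408, 0.0568]), 91, np.float64(0.00267))
0.034 top (array([0.5041, 0.2386, 0.0547]), 61, np.float64(0.00048))
```

```bash
python3 - <<'E'
from h import *
import pickle
d=pickle.load(open('w4.pkl','rb')); t=pickle.load(open('top0.pkl','rb'));s=pickle.load(open('scene0.pkl','rb'))
print(plane(d,314,207.7,.088), 'collar/disc',plane(d,315,193,.03))
print(tri([ray(d,314,207.7),ray(t,216.2,233.2),ray(s,368.4,298.2)]))
go(.5052,.2393,.135,30)
E
```

```text
[0.50709086 0.23954298 0.088     ] collar/disc [0.50844173 0.23868032 0.03      ]
[0.50619281 0.23921896 0.08834402]
pos [0.5046 0.2388 0.3299] bear 30.37 slide [ 0.001  -0.0002  0.1949] spin 0.37
```

Request:
arm_command([
  {"slide":[0.0015,0,0.04],"spin":0,"gripper":1},
  {"slide":[0.0015,0,0.08],"spin":0,"gripper":1},
  {"slide":[0.0015,0,0.12],"spin":0,"gripper":1},
  {"slide":[0.0015,0,0.15],"spin":0,"gripper":1},
  {"slide":[0.0015,0,0.175],"spin":0,"gripper":1},
  {"slide":[0.0015,0,0.188],"spin":0,"gripper":1},
  {"slide":[0.0015,0,0.195],"spin":0,"gripper":1},
  {"slide":[0.0015,0,0.195],"spin":0,"gripper":1},
])

```text
t: 7.93
tool_pos: [0.5058, 0.2382, 0.1344]
tool_rot: [3.033, 0.82, -0.003]
contact_force: [0.9, 0.2, 1.0]
opening: 0.0855
grip_force: 0.0
```

Request:
arm_command([
  {"slide":[0,0,0],"spin":0,"gripper":1},
  {"slide":[0,0,0],"spin":0,"gripper":-1},
  {"slide":[0,0,0],"spin":0,"gripper":-1},
  {"slide":[0,0,0],"spin":0,"gripper":-1},
  {"slide":[0,0,0],"spin":0,"gripper":-1},
  {"slide":[0,0,0],"spin":0,"gripper":-1},
  {"slide":[0,0,0],"spin":0,"gripper":-1},
  {"slide":[0,0,0],"spin":0,"gripper":-1},
], newtons=45)

```text
t: 8.6
tool_pos: [0.5065, 0.2391, 0.1359]
tool_rot: [3.031, 0.822, 0.001]
contact_force: [1.5, -2.5, 1.9]
opening: 0.0183
grip_force: 44.5
```

Request:
arm_command([
  {"slide":[0,0,-0.004],"spin":0,"gripper":-1},
  {"slide":[0,0,-0.01],"spin":0,"gripper":-1},
  {"slide":[0,0,-0.018],"spin":0,"gripper":-1},
  {"slide":[0,0,-0.026],"spin":0,"gripper":-1},
  {"slide":[0,0,-0.033],"spin":0,"gripper":-1},
  {"slide":[0,0,-0.038],"spin":0,"gripper":-1},
  {"slide":[0,0,-0.04],"spin":0,"gripper":-1},
  {"slide":[0,0,-0.04],"spin":0,"gripper":-1},
])

```text
t: 9.27
tool_pos: [0.5065, 0.2394, 0.1764]
tool_rot: [-3.032, -0.822, -0.003]
contact_force: [0.3, 0.3, -3.6]
opening: 0.0184
grip_force: 44.1
```

```bash
python3 - <<'E'
from h import *
import pickle
d=grab('wrist'); pickle.dump(d,open('w5.pkl','wb')); o=status.get_obs(); print(o['contact_force'],o['wrist_torque'],o['opening']); go(.483,-.2092,.28,30)
s=grab('scene'); a=cv2.resize(s['frame'][200:380,270:450,::-1],(480,480)); b=d['frame'][:,160:480,::-1]
cv2.imwrite('pics/w5.png',np.hstack([b,a]))
E
```

```text
[-0.29271777  0.17055844 -3.6675549 ] [-0.01240435  0.01722722 -0.0436131 ] 0.018458411747683173
pos [0.5062 0.2393 0.1758] bear 30.34 slide [-0.2465  0.3753 -0.1043] spin 0.34
```

View pics/w5.png

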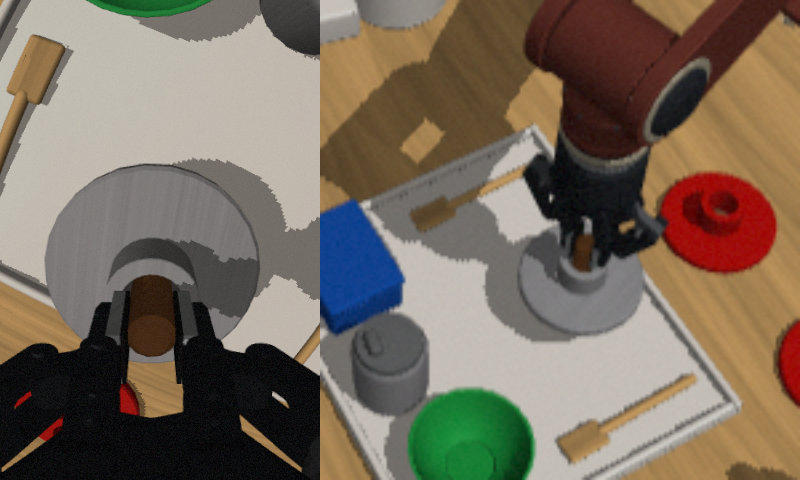

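The lid hangs level with the cover nested on it, and the load reads about 3.4 N. The post top is near (312,335) in the wrist image.

```bash
python3 - <<'E'
from h import *
import pickle
d=pickle.load(open('w5.pkl','rb')); o=d['obs']; M=R.from_rotvec(o['tool_rot']).as_matrix()
c=d['frame'].astype(int); m=((c[:,:,0]-c[:,:,2])>20).astype(np.uint8)
k=m[270:365,280:345]
for y in range(0,95,3): print(y+270,''.join('#' if v else '.' for v in k[y]))
for v in (333,336,339):
    p=plane(d,312.5,v,.1285); print(v,p.round(4),(M.T@(p-o['tool_pos'])).round(4))
E
```

```text
270 .................................................................
273 .................................................................
276 .......................#################.........................
279 ...............#################################.................
282 .............#######################################.............
285 ............########################################.............
288 ............########################################.............
291 ............########################################.............
294 ...........##########################################............
297 ...........#########################################.............
300 ...........#########################################.............
303 ...........##########################################............
306 ...........##########################################............
309 ..........############################################...........
312 ..........############################################...........
315 .........#####################################
[... 598 characters left out ...]
#########################################..........
345 .........#############################################...........
348 ............########################################.............
351 ...............#################################.................
354 .....................######################......................
357 .................................................................
360 .........#.......................................................
363 ........###############################################..........
333 [0.509  0.2411 0.1285] [ 0.003  -0.0002  0.0479]
336 [0.5078 0.2404 0.1285] [ 0.0016 -0.0002  0.0479]
339 [0.5066 0.2397 0.1285] [ 0.0002 -0.0002  0.0479]
```

Request:
arm_command([
  {"slide":[0,0,-0.01],"spin":0,"gripper":-1},
  {"slide":[0,0,-0.025],"spin":0,"gripper":-1},
  {"slide":[0,0,-0.045],"spin":0,"gripper":-1},
  {"slide":[0,0,-0.065],"spin":0,"gripper":-1},
  {"slide":[0,0,-0.08],"spin":0,"gripper":-1},
  {"slide":[0,0,-0.092],"spin":0,"gripper":-1},
  {"slide":[0,0,-0.1],"spin":0,"gripper":-1},
  {"slide":[0,0,-0.1],"spin":0,"gripper":-1},
])

```text
t: 10.03
tool_pos: [0.5068, 0.2394, 0.2777]
tool_rot: [-3.032, -0.822, -0.006]
contact_force: [-0.3, -0.5, -3.1]
opening: 0.0188
grip_force: 44.3
```

Request:
arm_command([
  {"slide":[-0.006,0.008,0],"spin":0,"gripper":-1},
  {"slide":[-0.016,0.024,0],"spin":0,"gripper":-1},
  {"slide":[-0.031,0.047,0],"spin":0,"gripper":-1},
  {"slide":[-0.047,0.072,0],"spin":0,"gripper":-1},
  {"slide":[-0.063,0.096,0],"spin":0,"gripper":-1},
  {"slide":[-0.08,0.121,0],"spin":0,"gripper":-1},
  {"slide":[-0.096,0.146,0],"spin":0,"gripper":-1},
  {"slide":[-0.112,0.17,0],"spin":0,"gripper":-1},
])

```text
t: 10.7
tool_pos: [0.494, 0.034, 0.2735]
tool_rot: [-3.032, -0.822, 0.005]
contact_force: [-0.3, -0.7, -3.5]
opening: 0.0187
grip_force: 44.3
```

Request:
arm_command([
  {"slide":[-0.016,0.025,0],"spin":0,"gripper":-1},
  {"slide":[-0.032,0.05,0],"spin":0,"gripper":-1},
  {"slide":[-0.049,0.074,0],"spin":0,"gripper":-1},
  {"slide":[-0.065,0.099,0],"spin":0,"gripper":-1},
  {"slide":[-0.08,0.121,0],"spin":0,"gripper":-1},
  {"slide":[-0.092,0.139,0],"spin":0,"gripper":-1},
  {"slide":[-0.1,0.152,0],"spin":0,"gripper":-1},
  {"slide":[-0.104,0.158,0],"spin":0,"gripper":-1},
])

```text
t: 11.37
tool_pos: [0.4841, -0.155, 0.2736]
tool_rot: [-3.032, -0.818, 0.004]
contact_force: [-0.2, 0.0, -3.3]
opening: 0.0182
grip_force: 44.4
```

```bash
python3 - <<'E'
from h import *
go(.483,-.2092,.275,30);o=status.get_obs(); print(o['contact_force'],o['opening'],o['t'])
E
```

```text
pos [ 0.4841 -0.155   0.2736] bear 30.19 slide [-0.0282  0.0463 -0.0014] spin 0.19
[-0.23978472  0.03260653 -3.33244984] 0.01819750855664121 11.3667
```

Request:
arm_command([
  {"slide":[-0.008,0.012,0],"spin":0,"gripper":-1},
  {"slide":[-0.016,0.026,0],"spin":0,"gripper":-1},
  {"slide":[-0.023,0.036,0],"spin":0,"gripper":-1},
  {"slide":[-0.028,0.043,0],"spin":0,"gripper":-1},
  {"slide":[-0.0297,0.0463,0],"spin":0,"gripper":-1},
  {"slide":[-0.0297,0.0463,0],"spin":0,"gripper":-1},
  {"slide":[-0.0297,0.0463,0],"spin":0,"gripper":-1},
  {"slide":[-0.0297,0.0463,0],"spin":0,"gripper":-1},
])

```text
t: 12.03
tool_pos: [0.4832, -0.2074, 0.2753]
tool_rot: [-3.031, -0.823, -0.0]
contact_force: [0.3, 0.6, -2.9]
opening: 0.018
grip_force: 44.4
```

```bash
python3 - <<'E'
from rim import *
import pickle
go(.4817,-.210,.215)
d=grab('wrist'); pickle.dump(d,open('w6.pkl','wb')); t=grab('top'); pickle.dump(t,open('t6.pkl','wb'))
a=cv2.resize(t['frame'][200:290,360:440,::-1],(427,480)); cv2.imwrite('pics/w6.png',np.hstack([d['frame'][:,130:500,::-1],a]))
E
```

```text
pos [ 0.4832 -0.2074  0.2753] bear 30.38 slide [-0.0026  0.0016  0.0603] spin None
```

View pics/w6.png

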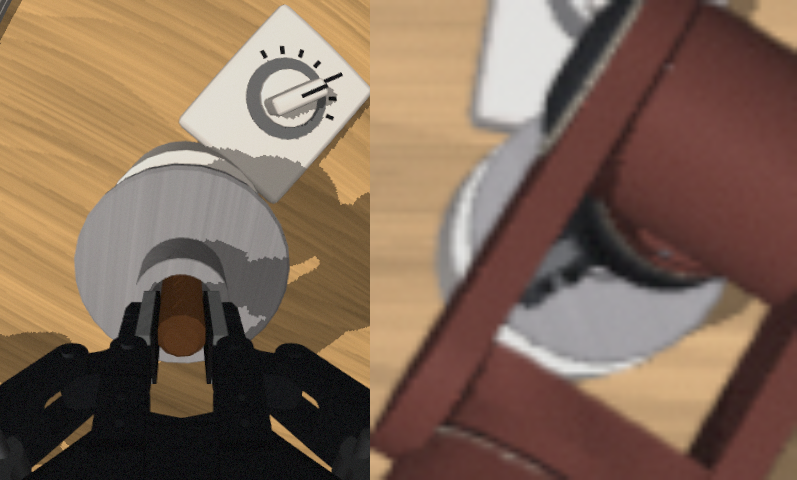

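The wrist view shows the lid level over the well, with an even rim crescent behind it at the top. I'll lower it to just above the rim and recheck the position.

Request:
arm_command([
  {"slide":[-0.001,0.001,0.005],"spin":0,"gripper":-1},
  {"slide":[-0.0015,0.001,0.012],"spin":0,"gripper":-1},
  {"slide":[-0.0015,0.001,0.02],"spin":0,"gripper":-1},
  {"slide":[-0.0015,0.001,0.028],"spin":0,"gripper":-1},
  {"slide":[-0.0015,0.001,0.036],"spin":0,"gripper":-1},
  {"slide":[-0.0015,0.001,0.042],"spin":0,"gripper":-1},
  {"slide":[-0.0015,0.001,0.045],"spin":0,"gripper":-1},
  {"slide":[-0.0015,0.001,0.045],"spin":0,"gripper":-1},
])

```text
t: 12.8
tool_pos: [0.4819, -0.2093, 0.229]
tool_rot: [-3.031, -0.822, 0.002]
contact_force: [0.3, -0.1, -3.3]
opening: 0.0185
grip_force: 44.4
```

```bash
python3 - <<'E'
from h import *
P=[]
for i in range(8):
    o=status.get_obs(); P.append(o['tool_pos']); imaging.get_image('scene')
P=np.array(P); print(P.round(4).tolist(),P.mean(0),o['contact_force'])
M=R.from_rotvec(o['tool_rot']).as_matrix(); print((M.T@(np.array([.4817,-.210,.2125])-P.mean(0))).round(4))
E
```

```text
[[0.4819, -0.2093, 0.229], [0.4822, -0.2095, 0.2298], [0.4824, -0.2096, 0.2305], [0.4826, -0.2097, 0.2309], [0.4826, -0.2097, 0.231], [0.4826, -0.2098, 0.2311], [0.4826, -0.2097, 0.2311], [0.4826, -0.2097, 0.231]] [ 0.48243159 -0.20963682  0.2305525 ] [ 0.47500909 -0.16659843 -3.39387551]
[-0.0008 -0.0001  0.0181]
```

Request:
arm_command([
  {"slide":[-0.001,0,0.003],"spin":0,"gripper":-1},
  {"slide":[-0.001,0,0.006],"spin":0,"gripper":-1},
  {"slide":[-0.001,0,0.009],"spin":0,"gripper":-1},
  {"slide":[-0.001,0,0.012],"spin":0,"gripper":-1},
  {"slide":[-0.001,0,0.0145],"spin":0,"gripper":-1},
  {"slide":[-0.001,0,0.016],"spin":0,"gripper":-1},
  {"slide":[-0.001,0,0.016],"spin":0,"gripper":-1},
  {"slide":[-0.001,0,0.016],"spin":0,"gripper":-1},
])

```text
t: 13.87
tool_pos: [0.4814, -0.2101, 0.2143]
tool_rot: [-3.032, -0.822, 0.0]
contact_force: [0.6, -0.1, -3.6]
opening: 0.0185
grip_force: 44.4
```

Request:
arm_command([
  {"slide":[0,0,0.001],"spin":0,"gripper":-1},
  {"slide":[0,0,0.002],"spin":0,"gripper":-1},
  {"slide":[0,0,0.002],"spin":0,"gripper":-1},
  {"slide":[0,0,0.002],"spin":0,"gripper":-1},
])

```text
t: 14.2
tool_pos: [0.4817, -0.2103, 0.213]
tool_rot: [3.031, 0.822, 0.001]
contact_force: [-0.2, -0.6, -1.0]
opening: 0.0181
grip_force: 44.6
```

Request:
arm_command([
  {"slide":[0,0,0.001],"spin":0,"gripper":-1},
  {"slide":[0,0,0.001],"spin":0,"gripper":-1},
  {"slide":[0,0,0.001],"spin":0,"gripper":-1},
])

```text
t: 14.45
tool_pos: [0.4819, -0.2105, 0.2127]
tool_rot: [3.031, 0.822, 0.001]
contact_force: [-2.1, -0.8, 5.0]
opening: 0.0181
grip_force: 45.3
```

```bash
python3 - <<'E'
from h import *
import pickle
d=grab('wrist'); o=status.get_obs(); print(o['contact_force'],o['wrist_torque'],o['tool_pos'])
save(d,'pics/w7.png',(130,100,500,400),1.6); pickle.dump(d,open('w7.pkl','wb'))
E
```

```text
[-2.29369453 -1.27273739  6.17535262] [ 0.12779268  0.47614336 -0.02655248] [ 0.48183584 -0.21048159  0.2126766 ]
```

View pics/w7.png

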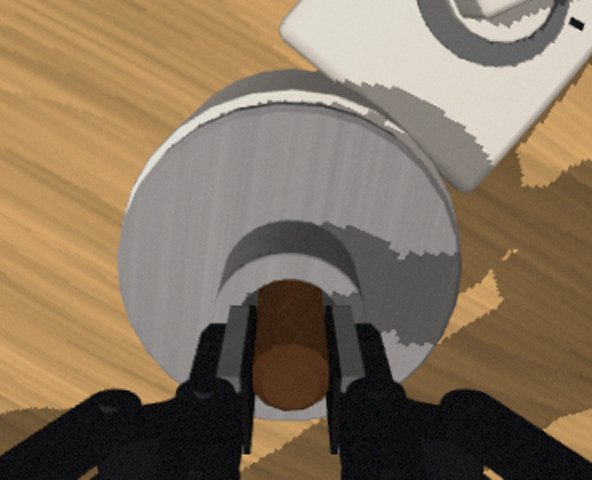

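The plug is in: force rises at TCP z 0.2127, which matches the predicted seated height of 0.2125. I'll ease off the push and let go.

Request:
arm_command([
  {"slide":[0,0,-0.001],"spin":0,"gripper":-1},
  {"slide":[0,0,-0.001],"spin":0,"gripper":-1},
  {"slide":[0,0,-0.001],"spin":0,"gripper":-0.3},
  {"slide":[0,0,-0.001],"spin":0,"gripper":-0.3},
  {"slide":[0,0,-0.001],"spin":0,"gripper":1},
  {"slide":[0,0,-0.001],"spin":0,"gripper":1},
  {"slide":[0,0,-0.001],"spin":0,"gripper":1},
  {"slide":[0,0,-0.001],"spin":0,"gripper":1},
])

```text
t: 15.17
tool_pos: [0.4814, -0.21, 0.2122]
tool_rot: [-3.032, -0.822, 0.0]
contact_force: [-0.3, 0.2, 0.0]
opening: 0.0769
grip_force: 0.0
```

Request:
arm_command([
  {"slide":[0,0,-0.03],"spin":0,"gripper":1},
  {"slide":[0,0,-0.07],"spin":0,"gripper":1},
  {"slide":[0,0,-0.11],"spin":0,"gripper":1},
  {"slide":[0,0,-0.13],"spin":0,"gripper":1},
  {"slide":[0,0,-0.13],"spin":0,"gripper":1},
  {"slide":[0,0,-0.13],"spin":0,"gripper":1},
])

```text
t: 15.67
tool_pos: [0.482, -0.2103, 0.3443]
tool_rot: [3.03, 0.821, 0.004]
contact_force: [0.2, 0.2, -0.3]
opening: 0.0855
grip_force: 0.0
```

```bash
python3 - <<'E'
from rim import *
import pickle
for i in range(4): d=grab('wrist')
pickle.dump(d,open('w8.pkl','wb')); save(d,'pics/w8.png',(130,60,530,360),2)
o=d['obs']; print(o['tool_pos'],o['contact_force'],o['opening'])
print('cover edge, z=.107',rim(d,(.483,-.2092),.107,.058,False), proj(d,(.483,-.2092,.165)),proj(d,(.483,-.2092,.107)))
E
```

```text
[ 0.48086683 -0.20968773  0.34006594] [-0.32716563 -0.35423984 -0.52801979] 0.0854069305625692
cover edge, z=.107 (array([ 0.4829, -0.2072,  0.0578]), 119, np.float64(0.00215)) (np.float64(314.0341644819199), np.float64(231.2566169826114)) (np.float64(313.7693043824547), np.float64(210.1118446797965))
```

View pics/w8.png

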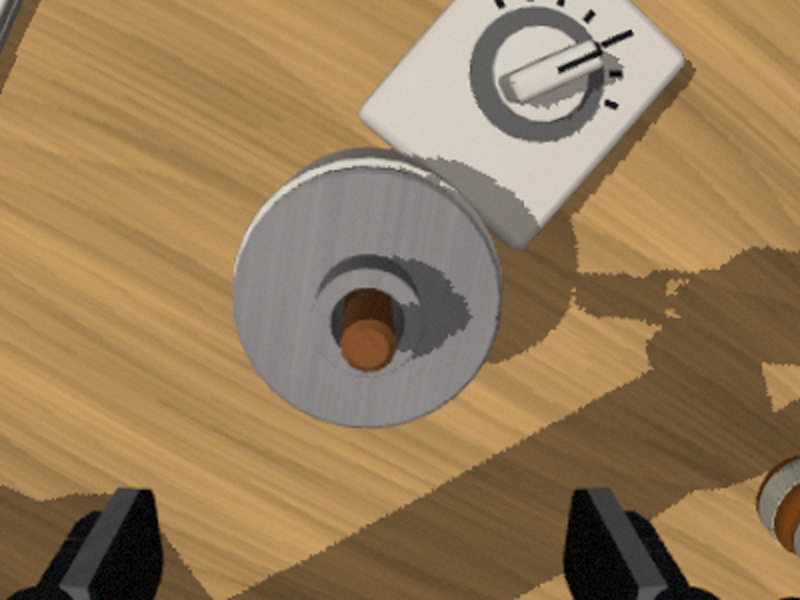

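The cover sits nested and level. The post top is at full-image (314,233), against a seated prediction of (314,231). The dial is unchanged.

```bash
python3 - <<'E'
from rim import *
import pickle
d=pickle.load(open('w8.pkl','rb')); w=pickle.load(open('w7.pkl','rb'))
print('post',plane(d,314,232.8,.165),'collar',plane(d,314,221,.135),'disc',plane(d,313.5,206.7,.107))
print('post tri w7/w8',tri([ray(d,314,232.8),ray(w,130+290/1.6,100+378/1.6)]))
o=status.get_obs(); print(o['tool_pos']); go(.4822,-.2095,.184,30)
E
```

```text
post [ 0.48201862 -0.20975162  0.165     ] collar [ 0.48186444 -0.2099726   0.135     ] disc [ 0.48543988 -0.20749916  0.107     ]
post tri w7/w8 [ 0.48107596 -0.21027442  0.16170662]
[ 0.48082938 -0.20969197  0.33995184]
pos [ 0.4808 -0.2097  0.34  ] bear 30.34 slide [0.0016 0.0011 0.1559] spin 0.34
```

Request:
arm_command([
  {"slide":[0.001,0.0005,0.035],"spin":0,"gripper":1},
  {"slide":[0.001,0.0005,0.07],"spin":0,"gripper":1},
  {"slide":[0.001,0.0005,0.1],"spin":0,"gripper":1},
  {"slide":[0.001,0.0005,0.125],"spin":0,"gripper":1},
  {"slide":[0.001,0.0005,0.142],"spin":0,"gripper":1},
  {"slide":[0.001,0.0005,0.151],"spin":0,"gripper":1},
  {"slide":[0.001,0.0005,0.156],"spin":0,"gripper":1},
  {"slide":[0.001,0.0005,0.156],"spin":0,"gripper":1},
])

```text
t: 16.53
tool_pos: [0.482, -0.2096, 0.1849]
tool_rot: [-3.03, -0.822, 0.003]
contact_force: [-0.7, -0.6, 0.3]
opening: 0.0852
grip_force: 0.0
```

Request:
arm_command([
  {"slide":[0,0,0],"spin":0,"gripper":1},
  {"slide":[0,0,0],"spin":0,"gripper":1},
  {"slide":[0,0,0],"spin":0,"gripper":0.3},
  {"slide":[0,0,0],"spin":0,"gripper":-0.2},
  {"slide":[0,0,0],"spin":0,"gripper":-1},
  {"slide":[0,0,0],"spin":0,"gripper":-1},
  {"slide":[0,0,0],"spin":0,"gripper":-1},
  {"slide":[0,0,0],"spin":0,"gripper":-1},
], newtons=35)

```text
t: 17.2
tool_pos: [0.4829, -0.2101, 0.1874]
tool_rot: [3.032, 0.822, 0.001]
contact_force: [-1.2, 1.0, 5.2]
opening: 0.0427
grip_force: 35.9
```

Request:
arm_command([
  {"slide":[0,0,-0.002],"spin":0,"gripper":-1},
  {"slide":[0,0,-0.005],"spin":0,"gripper":-1},
  {"slide":[0,0,-0.009],"spin":0,"gripper":-1},
  {"slide":[0,0,-0.014],"spin":0,"gripper":-1},
  {"slide":[0,0,-0.02],"spin":0,"gripper":-1},
  {"slide":[0,0,-0.026],"spin":0,"gripper":-1},
  {"slide":[0,0,-0.032],"spin":0,"gripper":-1},
  {"slide":[0,0,-0.038],"spin":0,"gripper":-1},
])

```text
t: 17.87
tool_pos: [0.4827, -0.2101, 0.2253]
tool_rot: [3.032, 0.822, 0.001]
contact_force: [-0.5, -1.3, -2.8]
opening: 0.0428
grip_force: 35.7
```

Request:
arm_command([
  {"slide":[0,0,-0.008],"spin":0,"gripper":-1},
  {"slide":[0,0,-0.016],"spin":0,"gripper":-1},
  {"slide":[0,0,-0.026],"spin":0,"gripper":-1},
  {"slide":[0,0,-0.036],"spin":0,"gripper":-1},
  {"slide":[0,0,-0.046],"spin":0,"gripper":-1},
  {"slide":[0,0,-0.054],"spin":0,"gripper":-1},
  {"slide":[0,0,-0.06],"spin":0,"gripper":-1},
  {"slide":[0,0,-0.062],"spin":0,"gripper":-1},
])

```text
t: 18.53
tool_pos: [0.483, -0.2103, 0.2881]
tool_rot: [3.031, 0.822, 0.002]
contact_force: [-0.1, -0.3, -1.1]
opening: 0.0426
grip_force: 35.8
```

Request:
arm_command([
  {"slide":[0,0,0],"spin":0,"gripper":-1},
  {"slide":[0,0,0],"spin":0,"gripper":-1},
  {"slide":[0,0,0],"spin":0,"gripper":-1},
  {"slide":[0,0,0],"spin":0,"gripper":-1},
  {"slide":[0,0,0],"spin":0,"gripper":-1},
  {"slide":[0,0,0],"spin":0,"gripper":-1},
])

```text
t: 19.03
tool_pos: [0.4825, -0.2099, 0.2859]
tool_rot: [-3.032, -0.822, 0.001]
contact_force: [-0.1, -0.1, -2.1]
opening: 0.0429
grip_force: 35.8
```

```bash
python3 - <<'E'
from h import *
d=grab('wrist'); s=grab('scene'); o=status.get_obs(); print(o['contact_force'],o['wrist_torque'],o['tool_pos'],o['grip_force'],o['opening'],np.abs(o['dq']).max())
cv2.imwrite('pics/w9.png',np.hstack([d['frame'][100:480,130:500,::-1],cv2.resize(s['frame'][80:240,200:370,::-1],(404,380))]))
E
```

```text
[-0.27550502 -0.09152772 -1.36020591] [-0.02098527 -0.01007194  0.0138282 ] [ 0.48251324 -0.20995174  0.28617116] 35.75112031772733 0.04259382644755013 0.0021855604574310024
```

View pics/w9.png

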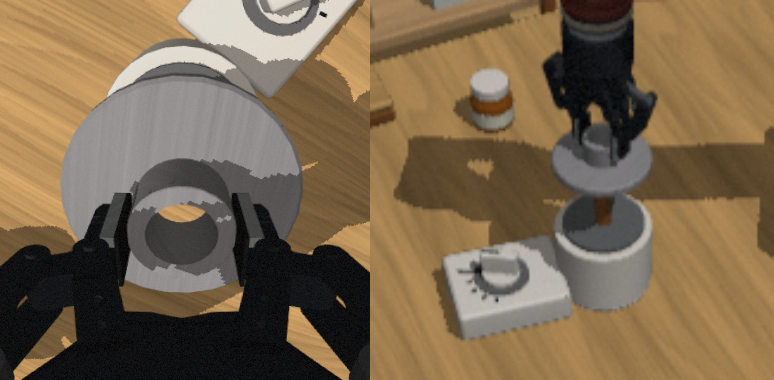

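The cover is held level about 100 mm above its nested position, clear of the post, with a load of about 1.4 N. The inner lid is seated flush in the well and the arm is still, so I'm handing it in.

```bash
python3 -c "
from station import order; print(order.finish_job())"
```

```text
the job is handed in; nothing more can be done
None
```

The job is handed in, with no verdict shown: in the last images and readings the dial is on the long mark, the inner lid is seated in the well, and the steel cover is held level and still about 100 mm above its nested position.

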